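Find the full carton among three look-alike returns

ROBOT

A 6-joint arm with a two-finger parallel gripper is mounted at the origin on a cart in front of the work surface, level with it; the furniture and walls round the work are solid. World frame = base frame: x ahead of the robot, y to its left, z up, the work surface at z = 0. Lengths are in m, angles in rad, forces in N, time in s.
With the tool pointing down it reaches from about 0.375 to 0.975 m from the base axis. Payload 3.8 kg.
Tool frame: the origin (TCP) lies midway between the tips of the shut fingers; the grasp point (between the pads) lies 19 mm behind it; x points along the fingers, y is the direction in which the jaws open and shut, and the axes are right-handed (so a half turn about x gives the same grasp; the last joint's range is limited). The gripper opens to 88 mm and grips with 3 to 60 N. Pads are 18 mm wide; open, the fingers measure 123 mm over their backs; the gripper's body (75 mm by 187 mm) begins 45 mm behind the grasp point.
Start: joints at [1.148, 0.264, 1.604, -0, 1.274, -0.037], TCP at [0.254, 0.625, 0.239] pointing down, gripper open.
Joint ranges: [-2.63, 2.63], [-0.94, 2.18], [0.31, 2.57], [-1.31, 4.45], [0, 2.66], [-2.55, 2.55]. Speed limits (rad/s): [2.57, 2.57, 3.14, 3.14, 3.14, 3.14].

INTERFACE

Orientations are given as a rotation vector (axis times angle).
In Python, from cell import manip, inverse_kinematics, cams, order gives the robot as it stands. Calls block until the motion is done:
- manip.move_pose(position, orientation): joint-space move of the TCP to a pose.
- manip.move_linear(position, rate=0.15, rot=None): straight line of the TCP; rot=None keeps the orientation; rate is the mean speed in m/s.
- manip.set_joints(angles): joint-space move.
- manip.set_gripper(opening, force=None): finger opening in m; force is the grip in N (None keeps the last); returns when the fingers have stopped.
- manip.dwell(seconds).
- inverse_kinematics(position, orientation): joint angles nearest the present ones, or None.
- manip.state(): the state.
- cams.capture(name): name is "side" or "top"; returns a dict with "image" (384x512x3 uint8, blue, green, red), "z_map" (384x512 float32, m along the optical axis (not along the pixel's ray), 0 where there is no reading), "intrinsics" (3x3 intrinsics, pixels), "k1" (the pictures are not rectified: a ray, as slopes to the right and down, at radius r is drawn at 1 + k1 r^2 times it, then the intrinsics apply), "position" and "orientation" of the camera in the world. Camera axes: x right, y down, z forward; pixel columns grow to the right and rows downward; lengths in m; the calibration is good to about 2 mm. A picture is of the moment at which its call begins.
A pose or a line that the arm cannot do raises manip.IKError and nothing moves.
- order.close_job(): hands the job in, once; it reports no verdict.
The state is a dict: "clock": time; "joint_pos": joint angles; "joint_velocities": joint speeds; "tau": joint torques, N m; "tool_pos": TCP position; "tcp_rot": TCP orientation; "contact_force": force on the tool from outside, world axes, zero at the start; "moment": the same for the moment, N m; "gripper_width": finger opening in m.
Only numpy, scipy, OpenCV 4.12 (cv2) and the standard library are available. Lean on these libraries where they do the work, as an engineer would, in place of code of your own. Each camera call takes 0.05 s, during which the arm holds its last target. There are 200 camera calls.

TASK

Three look-alike cartons came back and only one still has its goods inside: pull the loose white divider up out of the parking groove at the left end of the blue tray and slide it fully down into the empty groove between the left and middle cartons, so that each carton has a bay of its own. Then, working from left to right as seen from the robot, lift each carton straight up clear of the tray, feel its weight, and set it back upright in its own bay (no need to set the last one back if it is the heavy one). Finish holding the heaviest carton up, upright and still, its underside about 20 cm above the table, with the other two back in their bays; do not drop anything and leave the rest of the bench as it is.

Things in the scene. Friction and masses are not known exactly. Their poses are not given: they have to be found in the camera images.
- tray: Blue tray fixed to the table, 77 (x) x 468 mm (y) overall; walls 45 mm high, floor 4 mm. Its x axis points away from the robot within 0.2 rad, y to the left, z up. Origin on the underside below the middle bay's centre. Bays centred at y = +144, 0, -144 mm, each 128 (y) x 61 mm (x). Between middle and right bay stands a fixed divider like the loose one, top at 130 mm.
- divider: Loose divider: white panel 5 mm thick (its y), blade 57 mm wide (its x) and 75 mm high, with a middle tab 32 mm wide up to 126 mm above the lower edge, orange strip; 60 g. Origin at the middle of its lower edge, z up. Starts upright in the left-end parking groove, on the tray floor. Pinch the tab across its thickness with the fingertips above the cartons' tops.
- carton_a: One of three identical closed brown cartons, each on its long edge in a bay: 51 (its x, across the tray) x 120 (y) x 81 mm high. Origin: centre of the underside, 4 mm above the table at the start; z up. Pinch across the 51 mm above the tray walls. Which stands in which bay varies. One weighs 0.45 to 0.6 kg, the other two 0.14 to 0.2 kg each.
- carton_b: Second of the three identical cartons, same size and origin as carton_a.
- carton_c: Third of the three identical cartons, same size and origin as carton_a.
- slot (a point): Middle of the empty groove on the tray floor, at y = +72 mm in the tray: where the divider's origin comes to rest. The groove is a facing pair of slots in the two long walls, 8 mm wide (along the tray's y), flared to about 14 mm over the top 13 mm of the walls. The parking groove, at y = +216 mm, is the same.
- bay_left (a point): Centre of the left bay on the tray floor, 4 mm above the table.
- bay_mid (a point): Centre of the middle bay on the tray floor.
- bay_right (a point): Centre of the right bay on the tray floor.
- calculator: Bystander: dark calculator, 135 x 88 x 20 mm, flat on the table to the right. Origin under its centre.
- tape_measure: Bystander: yellow tape measure, 67 x 72 x 32 mm, to the right. Origin under its centre.
- tape_brown: Bystander: roll of brown tape lying flat, 105 x 107 x 48 mm, right of the tray. Origin under its centre.

How it is judged:
On the way, in this order (a step that is already met when the one before it is completed fails the run):
1. the loose divider is fully down in the empty groove and let go (height (world z) of divider below 0.012 m and horizontal distance between divider and slot below 0.007 m and angle between divider's own z axis and vertical below 0.12 rad and angle between the x axis of divider and the x axis of tray, either way round below 0.15 rad and contact force between the fingers and divider below 0.1 N), for 0.2 s.
2. the carton of the left bay is lifted straight up clear of the tray (underside over 48 mm above the table) while the other two stand in their bays (height (world z) of divider below 0.012 m and horizontal distance between divider and slot below 0.007 m and angle between divider's own z axis and vertical below 0.12 rad and angle between the x axis of divider and the x axis of tray, either way round below 0.15 rad and ((height (world z) of carton_a above 0.048 m and horizontal distance between carton_a and bay_left below 0.06 m and contact force between the fingers and carton_a above 0.5 N and (height (world z) of carton_b below 0.02 m and angle between carton_b's own z axis and vertical below 0.15 rad and (horizontal distance between carton_b and bay_mid below 0.02 m or horizontal distance between carton_b and bay_right below 0.02 m)) and (height (world z) of carton_c below 0.02 m and angle between carton_c's own z axis and vertical below 0.15 rad and (horizontal distance between carton_c and bay_mid below 0.02 m or horizontal distance between carton_c and bay_right below 0.02 m))) or (height (world z) of carton_b above 0.048 m and horizontal distance between carton_b and bay_left below 0.06 m and contact force between the fingers and carton_b above 0.5 N and (height (world z) of carton_a below 0.02 m and angle between carton_a's own z axis and vertical below 0.15 rad and (horizontal distance between carton_a and bay_mid below 0.02 m or horizontal distance between carton_a and bay_right below 0.02 m)) and (height (world z) of carton_c below 0.02 m and angle between carton_c's own z axis and vertical below 0.15 rad and (horizontal distance between carton_c and bay_mid below 0.02 m or horizontal distance between carton_c and bay_right below 0.02 m))) or (height (world z) of carton_c above 0.048 m and horizontal distance between carton_c and bay_left below 0.06 m and contact force between the fingers and carton_c above 0.5 N and (height (world z) of carton_a below 0.02 m and angle between carton_a's own z axis and vertical below 0.15 rad and (horizontal distance between carton_a and bay_mid below 0.02 m or horizontal distance between carton_a and bay_right below 0.02 m)) and (height (world z) of carton_b below 0.02 m and angle between carton_b's own z axis and vertical below 0.15 rad and (horizontal distance between carton_b and bay_mid below 0.02 m or horizontal distance between carton_b and bay_right below 0.02 m))))), for 0.2 s.
3. the carton of the middle bay is lifted straight up clear of the tray (underside over 48 mm above the table) while the other two stand in their bays (height (world z) of divider below 0.012 m and horizontal distance between divider and slot below 0.007 m and angle between divider's own z axis and vertical below 0.12 rad and angle between the x axis of divider and the x axis of tray, either way round below 0.15 rad and ((height (world z) of carton_a above 0.048 m and horizontal distance between carton_a and bay_mid below 0.06 m and contact force between the fingers and carton_a above 0.5 N and (height (world z) of carton_b below 0.02 m and angle between carton_b's own z axis and vertical below 0.15 rad and (horizontal distance between carton_b and bay_left below 0.02 m or horizontal distance between carton_b and bay_right below 0.02 m)) and (height (world z) of carton_c below 0.02 m and angle between carton_c's own z axis and vertical below 0.15 rad and (horizontal distance between carton_c and bay_left below 0.02 m or horizontal distance between carton_c and bay_right below 0.02 m))) or (height (world z) of carton_b above 0.048 m and horizontal distance between carton_b and bay_mid below 0.06 m and contact force between the fingers and carton_b above 0.5 N and (height (world z) of carton_a below 0.02 m and angle between carton_a's own z axis and vertical below 0.15 rad and (horizontal distance between carton_a and bay_left below 0.02 m or horizontal distance between carton_a and bay_right below 0.02 m)) and (height (world z) of carton_c below 0.02 m and angle between carton_c's own z axis and vertical below 0.15 rad and (horizontal distance between carton_c and bay_left below 0.02 m or horizontal distance between carton_c and bay_right below 0.02 m))) or (height (world z) of carton_c above 0.048 m and horizontal distance between carton_c and bay_mid below 0.06 m and contact force between the fingers and carton_c above 0.5 N and (height (world z) of carton_a below 0.02 m and angle between carton_a's own z axis and vertical below 0.15 rad and (horizontal distance between carton_a and bay_left below 0.02 m or horizontal distance between carton_a and bay_right below 0.02 m)) and (height (world z) of carton_b below 0.02 m and angle between carton_b's own z axis and vertical below 0.15 rad and (horizontal distance between carton_b and bay_left below 0.02 m or horizontal distance between carton_b and bay_right below 0.02 m))))), for 0.2 s.
4. the carton of the right bay is lifted straight up clear of the tray (underside over 48 mm above the table) while the other two stand in their bays (height (world z) of divider below 0.012 m and horizontal distance between divider and slot below 0.007 m and angle between divider's own z axis and vertical below 0.12 rad and angle between the x axis of divider and the x axis of tray, either way round below 0.15 rad and ((height (world z) of carton_a above 0.048 m and horizontal distance between carton_a and bay_right below 0.06 m and contact force between the fingers and carton_a above 0.5 N and (height (world z) of carton_b below 0.02 m and angle between carton_b's own z axis and vertical below 0.15 rad and (horizontal distance between carton_b and bay_left below 0.02 m or horizontal distance between carton_b and bay_mid below 0.02 m)) and (height (world z) of carton_c below 0.02 m and angle between carton_c's own z axis and vertical below 0.15 rad and (horizontal distance between carton_c and bay_left below 0.02 m or horizontal distance between carton_c and bay_mid below 0.02 m))) or (height (world z) of carton_b above 0.048 m and horizontal distance between carton_b and bay_right below 0.06 m and contact force between the fingers and carton_b above 0.5 N and (height (world z) of carton_a below 0.02 m and angle between carton_a's own z axis and vertical below 0.15 rad and (horizontal distance between carton_a and bay_left below 0.02 m or horizontal distance between carton_a and bay_mid below 0.02 m)) and (height (world z) of carton_c below 0.02 m and angle between carton_c's own z axis and vertical below 0.15 rad and (horizontal distance between carton_c and bay_left below 0.02 m or horizontal distance between carton_c and bay_mid below 0.02 m))) or (height (world z) of carton_c above 0.048 m and horizontal distance between carton_c and bay_right below 0.06 m and contact force between the fingers and carton_c above 0.5 N and (height (world z) of carton_a below 0.02 m and angle between carton_a's own z axis and vertical below 0.15 rad and (horizontal distance between carton_a and bay_left below 0.02 m or horizontal distance between carton_a and bay_mid below 0.02 m)) and (height (world z) of carton_b below 0.02 m and angle between carton_b's own z axis and vertical below 0.15 rad and (horizontal distance between carton_b and bay_left below 0.02 m or horizontal distance between carton_b and bay_mid below 0.02 m))))), for 0.2 s.
At the end, for the whole second after the job is handed in: The heaviest carton is held still and upright (0.25 rad) in the fingers, underside 0.14 to 0.30 m above the table, touching nothing else; the lighter two (under 3.2 N each) stand upright in two bays (20 mm from centre); the divider is fully down in the left-middle groove (7 mm) (height (world z) of divider below 0.012 m and horizontal distance between divider and slot below 0.007 m and angle between divider's own z axis and vertical below 0.12 rad and angle between the x axis of divider and the x axis of tray, either way round below 0.15 rad and contact force between the arm and tray below 0.5 N and ((height (world z) of carton_a between 0.14 and 0.3 m and angle between carton_a's own z axis and vertical below 0.25 rad and contact force between the fingers and carton_a above 2 N and linear speed of carton_a below 0.03 m/s and contact force between carton_a and tray below 0.1 N and contact force between carton_a and divider below 0.1 N and horizontal distance between carton_b and carton_c above 0.1 m and (height (world z) of carton_b below 0.02 m and angle between carton_b's own z axis and vertical below 0.15 rad and (horizontal distance between carton_b and bay_left below 0.02 m or horizontal distance between carton_b and bay_mid below 0.02 m or horizontal distance between carton_b and bay_right below 0.02 m)) and contact force between each of carton_b, carton_c and tray below 3.2 N and (height (world z) of carton_c below 0.02 m and angle between carton_c's own z axis and vertical below 0.15 rad and (horizontal distance between carton_c and bay_left below 0.02 m or horizontal distance between carton_c and bay_mid below 0.02 m or horizontal distance between carton_c and bay_right below 0.02 m))) or (height (world z) of carton_b between 0.14 and 0.3 m and angle between carton_b's own z axis and vertical below 0.25 rad and contact force between the fingers and carton_b above 2 N and linear speed of carton_b below 0.03 m/s and contact force between carton_b and tray below 0.1 N and contact force between carton_b and divider below 0.1 N and horizontal distance between carton_a and carton_c above 0.1 m and (height (world z) of carton_a below 0.02 m and angle between carton_a's own z axis and vertical below 0.15 rad and (horizontal distance between carton_a and bay_left below 0.02 m or horizontal distance between carton_a and bay_mid below 0.02 m or horizontal distance between carton_a and bay_right below 0.02 m)) and contact force between each of carton_a, carton_c and tray below 3.2 N and (height (world z) of carton_c below 0.02 m and angle between carton_c's own z axis and vertical below 0.15 rad and (horizontal distance between carton_c and bay_left below 0.02 m or horizontal distance between carton_c and bay_mid below 0.02 m or horizontal distance between carton_c and bay_right below 0.02 m))) or (height (world z) of carton_c between 0.14 and 0.3 m and angle between carton_c's own z axis and vertical below 0.25 rad and contact force between the fingers and carton_c above 2 N and linear speed of carton_c below 0.03 m/s and contact force between carton_c and tray below 0.1 N and contact force between carton_c and divider below 0.1 N and horizontal distance between carton_a and carton_b above 0.1 m and (height (world z) of carton_a below 0.02 m and angle between carton_a's own z axis and vertical below 0.15 rad and (horizontal distance between carton_a and bay_left below 0.02 m or horizontal distance between carton_a and bay_mid below 0.02 m or horizontal distance between carton_a and bay_right below 0.02 m)) and contact force between each of carton_a, carton_b and tray below 3.2 N and (height (world z) of carton_b below 0.02 m and angle between carton_b's own z axis and vertical below 0.15 rad and (horizontal distance between carton_b and bay_left below 0.02 m or horizontal distance between carton_b and bay_mid below 0.02 m or horizontal distance between carton_b and bay_right below 0.02 m))))); the arm keeps its last pose, push and grip.
It fails at once if a carton is tipped over (more than 0.7 rad) (angle between any of carton_a, carton_b, carton_c's own z axis and vertical above 0.7 rad).
It fails at once if a carton is dropped or flung (faster than 1.2 m/s) (linear speed of any of carton_a, carton_b, carton_c above 1.2 m/s).
It fails at once if the calculator, tape measure, roll of brown tape: one of them is moved by more than 30 mm (distance of any of calculator, tape_measure, tape_brown from where it was at the start of the episode above 0.03 m).
It also fails if it takes over 72 s, if anything falls off the work surface, if the arm or the gripper's body presses on something with over 40 N, if the wrist force passes 120 N, or if a joint passes its speed limit or range.

## Working session

There is one attempt and no reset: what is moved stays moved. The work goes in short steps, each a Python script; the robot and the scene stay as the last script left them, time stands still between calls to the robot, and variables do not carry over. Pictures are saved under pics/ and viewed, about 8 in all and at most 12, crops included, and the job is handed in when it is done.

```bash
mkdir -p pics; ls; cat > h.py <<'E'
import numpy as np, cv2
from scipy.spatial.transform import Rotation as R
from cell import manip, inverse_kinematics, cams, order
def rotm(o):
    o=np.array(o,float)
    return o if o.shape==(3,3) else R.from_rotvec(o).as_matrix() if o.size==3 else R.from_quat(o).as_matrix()
def cloud(c):
    """world point of every pixel (NaN without depth)"""
    K=np.array(c["intrinsics"],float); h,w=c["z_map"].shape
    u,v=np.meshgrid(np.arange(w),np.arange(h))
    uv=np.stack([u,v],-1).reshape(-1,1,2).astype(np.float64)
    n=cv2.undistortPoints(uv,K,np.array([c["k1"],0,0,0.])).reshape(h,w,2)
    z=np.where(c["z_map"]>0,c["z_map"],np.nan)[...,None]
    return np.concatenate([n*z,z],-1)@rotm(c["orientation"]).T+np.array(c["position"])
E
python3 - <<'E'
from h import *
for n in("top","side"):
    c=cams.capture(n); cv2.imwrite(f"pics/{n}0.png",c["image"]); np.save(f"{n}0.npy",cloud(c))
    print(n,c["position"],c["orientation"],c["k1"],c["intrinsics"])
s=manip.state(); print(s)
E
```

```text
pics
top [ 0.13318338 -0.20886982  1.79676043] [-2.11204005  2.12889329 -0.2029712 ] -0.07553048433281657 [[463.34420634   0.         256.32371304]
 [  0.         463.34420634 198.11808035]
 [  0.           0.           1.        ]]
side [0.29449046 0.93262446 0.88919089] [-0.21713572  2.71902836 -1.3855244 ] -0.13742966430487916 [[426.10311083   0.         251.76111799]
 [  0.         426.10311083 194.76214048]
 [  0.           0.           1.        ]]
{'clock': 0.1, 'joint_pos': array([ 1.14810657e+00,  2.64663778e-01,  1.60522351e+00, -2.36722010e-05,
        1.27368123e+00, -3.68478754e-02]), 'joint_velocities': array([-0.00023298, -0.00165363, -0.00311213, -0.00186314,  0.00097866,
       -0.0009294 ]), 'tau': array([ 2.96405842e-04, -5.03617752e+01, -3.58072793e+01,  7.32522388e-02,
        2.32776348e-02, -3.22454127e-05]), 'tool_pos': array([0.25374645, 0.62480956, 0.23752947]), 'tcp_rot': array([ 0.30118859,  1.54994773, -0.30423443]), 'contact_force': array([ 0.1133422 , -0.44825698, -0.08724837]), 'moment': array([ 0.02065429, -0.01690457, -0.02511614]), 'gripper_width': 0.08825239154179587}
```

View pics/top0.png

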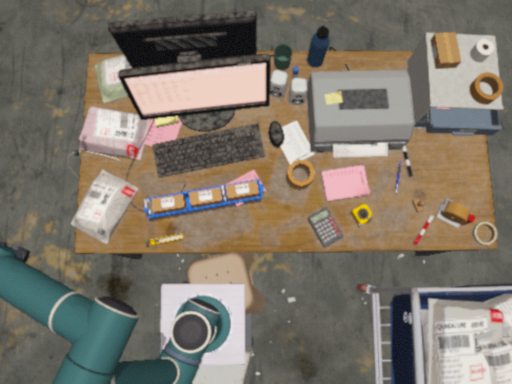

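View pics/side0.png

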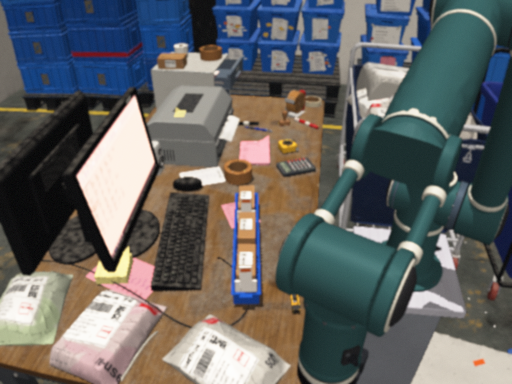

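The top view shows the tray spanning about (145,212) to (263,185), with cartons at about (172,201), (205,196) and (240,190). The side view shows the tray along columns 235–260, rows 190–300. Next I'll measure the tray, cartons and divider.

```bash
cat > m.py <<'E'
from h import *
from scipy import ndimage
for n,box in(("top",(135,170,275,225)),("side",(220,175,275,312))):
    im=cv2.imread(f"pics/{n}0.png"); P=np.load(f"{n}0.npy")
    x0,y0,x1,y1=box; roi=np.zeros(im.shape[:2],bool); roi[y0:y1,x0:x1]=1
    hsv=cv2.cvtColor(im,cv2.COLOR_BGR2HSV)
    blue=roi&(hsv[...,0]>100)&(hsv[...,0]<130)&(hsv[...,1]>130)&(hsv[...,2]>60)
    q=P[blue]; w=q[(q[:,2]>0.035)&(q[:,2]<.055)]
    r=cv2.minAreaRect(w[:,:2].astype(np.float32)); print(n,"blue",blue.sum(),len(w),"rect",r,"zmed",np.median(w[:,2]))
    print(" box",cv2.boxPoints(r).round(4).tolist())
    hi=roi&(P[...,2]>0.072)&(P[...,2]<.10)
    l,k=ndimage.label(hi)
    for i in range(1,k+1):
        q=P[l==i]
        if len(q)>40: print(" carton",len(q),np.median(q,0).round(4),cv2.minAreaRect(q[:,:2].astype(np.float32)))
    hi=roi&(P[...,2]>0.105)&(P[...,2]<.15)
    l,k=ndimage.label(hi,np.ones((3,3)))
    for i in range(1,k+1):
        q=P[l==i]; v,u=np.nonzero(l==i)
        print(" high",len(q),(u.mean(),v.mean()),q.mean(0).round(4),q[:,2].max())
    cv2.imwrite(f"pics/{n}c.png",cv2.resize(im[y0-10:y1+10,x0-10:x1+10],None,fx=5 if n=="top" else 3.8,fy=5 if n=="top" else 3.8))
E
python3 m.py; python3 -c "
import cv2,numpy as np
a=cv2.imread('pics/topc.png')[:, :];b=cv2.imread('pics/sidec.png');print(a.shape,b.shape)"
```

```text
top blue 455 301 rect ((0.4740189015865326, -0.005844131112098694), (0.07783766090869904, 0.4612325429916382), 9.723379135131836) zmed 0.0442315046134274
 box [[0.396699994802475, 0.21490000188350677], [0.4745999872684479, -0.23970000445842743], [0.5512999892234802, -0.22660000622272491], [0.4733999967575073, 0.2280000001192093]]
 carton 419 [ 0.4984 -0.155   0.084 ] ((0.5003854632377625, -0.15462008118629456), (0.052248772233724594, 0.11963500082492828), 9.519723892211914)
 carton 430 [ 0.4742 -0.0155  0.0842] ((0.4742518365383148, -0.01512032002210617), (0.05211348831653595, 0.12055448442697525), 9.21147346496582)
 carton 440 [0.449  0.1265 0.0838] ((0.44979846477508545, 0.1272582709789276), (0.051714736968278885, 0.12203512340784073), 9.140148162841797)
 high 16 (np.float64(222.875), np.float64(190.875)) [ 0.4855 -0.0858  0.1261] 0.13728209936776747
 high 23 (np.float64(145.69565217391303), np.float64(203.95652173913044)) [0.4391 0.1991 0.1237] 0.13316045486230577
side blue 869 578 rect ((0.47370967268943787, 0.0016079246997833252), (0.0758756473660469, 0.4549292325973511), 9.79710578918457) zmed 0.044453320121910556
 box [[0.397599995136261, 0.21930000185966492], [0.4749999940395355, -0.2290000021457672], [0.5497999787330627, -0.21610000729560852], [0.4724000096321106, 0.2321999967098236]]
 carton 836 [ 0.4833 -0.0507  0.0842] ((0.4897077679634094, -0.08560194075107574), (0.05258118733763695, 0.26908397674560547), 9.246752738952637)
 carton 620 [0.4497 0.1326 0.0839] ((0.450873464345932, 0.1370464563369751), (0.05627625435590744, 0.14005978405475616), 9.444660186767578)
 high 74 (np.float64(245.47297297297297), np.float64(200.3108108108108)) [ 0.4885 -0.0826  0.1191] 0.13240216138778005
 high 104 (np.float64(245.06730769230768), np.float64(269.52884615384613)) [0.4391 0.2016 0.1194] 0.13169786071728284
(375, 800, 3) (597, 285, 3)
```

View pics/topc.png

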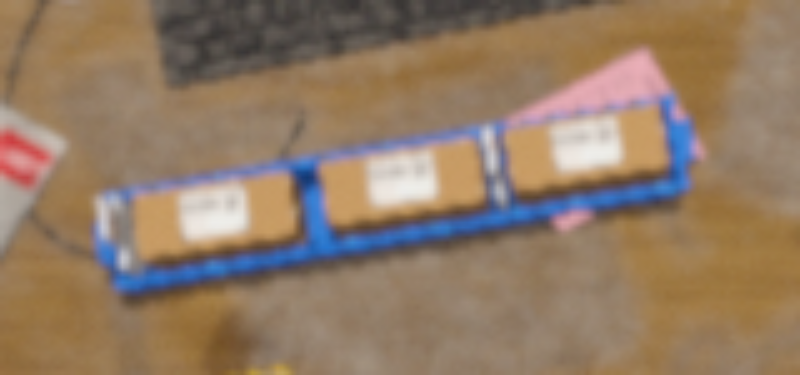

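View pics/sidec.png

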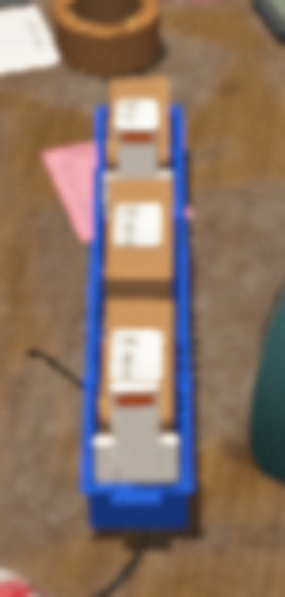

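The divider tabs (loose one about (0.439,0.200), fixed one about (0.487,-0.084)) and the three carton centres agree on a tray origin of about (0.475,-0.0135) and a yaw of about 0.172. The tray's blue ends aren't symmetric about that origin because of the end handles. I'll grasp the divider and carry it as a relative move of −144 mm along tray y.

```bash
cat >> h.py <<'E'
PSI=0.172; O=np.array([0.475,-0.0135])
TX=np.array([np.cos(PSI),np.sin(PSI)]); TY=np.array([-np.sin(PSI),np.cos(PSI)])
def tray(x,y): return O+x*TX+y*TY
def rv(yaw):  # tool down, jaws along heading yaw; of the two equivalent grasps take the one with the smaller last joint
    best=None
    for a in(yaw,yaw+np.pi):
        y=np.array([np.cos(a),np.sin(a),0]); x=np.array([0,0,-1.])
        r=R.from_matrix(np.stack([x,y,np.cross(x,y)],1)).as_rotvec()
        q=inverse_kinematics([*O,0.25],r)
        if q is not None and (best is None or abs(q[5])<best[0]): best=(abs(q[5]),r,q)
    return best[1]
def F():
    manip.dwell(0.3); f=[]
    for _ in range(4): f.append(manip.state()["contact_force"]); manip.dwell(0.05)
    return np.mean(f,0)
def show(t):
    s=manip.state(); print(t,"t=%.1f"%s["clock"],"tcp",np.round(s["tool_pos"],4),"w=%.4f"%s["gripper_width"],"F",np.round(s["contact_force"],2))
E
python3 - <<'E'
from h import *
r=rv(PSI+np.pi/2); p=np.array([0.4391,0.2000])
manip.set_gripper(0.05)
manip.move_pose([*p,0.20],r); show("above"); print(manip.state()["joint_pos"].round(2))
manip.move_linear([*p,0.097],rate=0.1); show("down")
c=cams.capture("side"); cv2.imwrite("pics/s1.png",cv2.resize(c["image"][170:340,180:340],None,fx=3.5,fy=3.5))
E
```

```text
above t=2.5 tcp [0.4393 0.2005 0.2003] w=0.0500 F [-0.1   0.42  0.18]
[ 0.38 -0.08  2.05  0.    1.17  1.77]
down t=3.7 tcp [0.4397 0.2003 0.0977] w=0.0498 F [0.51 1.05 0.62]
```

View pics/s1.png

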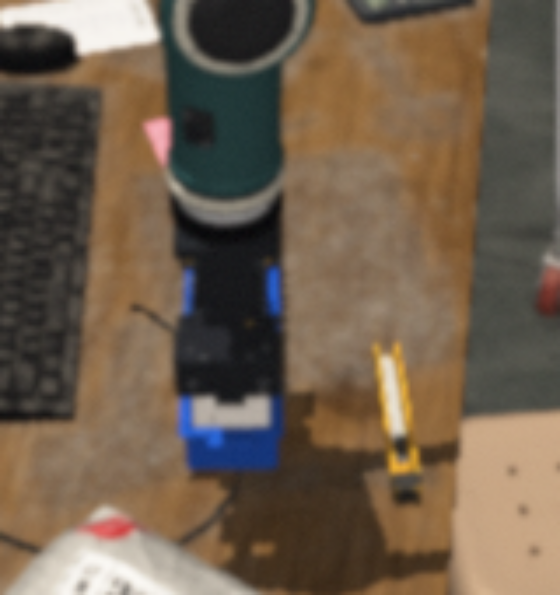

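The gripper body's long side lies along the jaws (tray y). The divider blade is still in place at about (232,412), with the gripper centred over it. Next I close and lift.

```bash
python3 - <<'E'
from h import *
manip.set_gripper(0.0,force=20); show("closed")
p=manip.state()["tool_pos"].copy(); f0=F(); print("F",f0.round(2))
d=np.append(TY,0)@f0; print("side force along tray y",d.round(2))
manip.move_linear([p[0],p[1],p[2]+0.03],rate=0.06); show("up3")
manip.move_linear([p[0],p[1],0.205],rate=0.12); print("F",F().round(2))
np.save("p.npy",p)
q=p[:2]-0.144*TY
manip.move_linear([*q,0.205],rate=0.12); show("over slot")
for n in("top","side"):
    c=cams.capture(n); P=cloud(c); cv2.imwrite(f"pics/{n}2.png",c["image"]); np.save(f"{n}2.npy",P)
b=cv2.imread("pics/side2.png")[150:310,190:310]
cv2.imwrite("pics/s2.png",cv2.resize(b,None,fx=3.7,fy=3.7))
E
```

```text
closed t=4.5 tcp [0.4391 0.2    0.097 ] w=0.0047 F [-0.3   0.02 -0.6 ]
F [ 0.1  -0.08  0.34]
side force along tray y -0.1
up3 t=5.6 tcp [0.4392 0.2    0.1273] w=0.0048 F [ 0.37  0.07 -0.25]
F [ 0.07  0.04 -0.26]
over slot t=8.3 tcp [0.4636 0.0585 0.205 ] w=0.0047 F [-0.27 -0.53 -0.38]
```

View pics/s2.png

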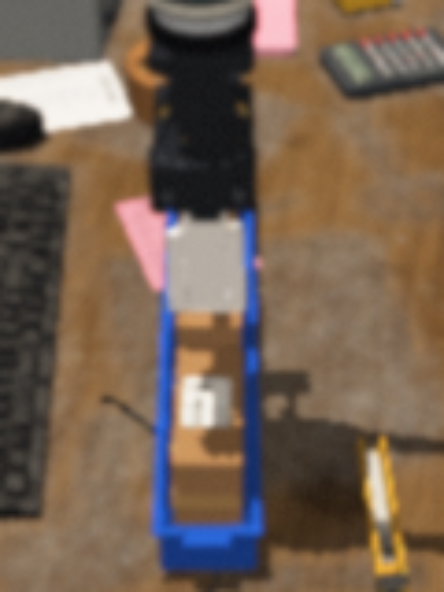

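The divider hangs upright, with its blade at about (205,265) beyond the left carton. I'm lowering it in steps and watching the force.

```bash
python3 - <<'E'
from h import *
p=np.load("p.npy"); q=p[:2]-0.144*TY
manip.move_linear([*q,0.145],rate=0.08); show("entry")
f0=F(); print(f0.round(2))
ok=True
for z in list(np.arange(0.137,p[2]+0.001,-0.008))+[p[2]]:
    manip.move_linear([*q,z],rate=0.06); s=manip.state()
    print("%.4f"%s["tool_pos"][2],np.round(s["contact_force"]-f0,2))
    if s["contact_force"][2]-f0[2]>6: ok=False; print("stop"); break
print(ok,F().round(2))
E
```

```text
entry t=9.3 tcp [0.4642 0.0581 0.1454] w=0.0046 F [ 0.01 -0.54 -0.76]
[-0.42  0.06 -0.62]
0.1361 [-0.13  0.49  0.08]
0.1283 [-0.44  0.31  0.46]
0.1204 [ 0.39 -0.09 -0.6 ]
0.1124 [-0.27  0.16 -0.07]
0.1044 [-0.44 -0.43  0.67]
0.0968 [ 0.81  0.24 -0.22]
True [-0.23 -0.51 -0.49]
```

```bash
python3 - <<'E'
from h import *
manip.set_gripper(0.05); show("open")
p=manip.state()["tool_pos"]
manip.move_linear([p[0],p[1],0.20],rate=0.15)
r=rv(PSI); c=tray(0,0.144)
manip.move_pose([*c,0.22],r); manip.set_gripper(0.088); show("above left"); print(manip.state()["joint_pos"].round(2))
s=cams.capture("side"); t=cams.capture("top")
for n,k in(("side",s),("top",t)): np.save(n+"3.npy",cloud(k)); cv2.imwrite(f"pics/{n}3.png",k["image"])
b=s["image"][150:310,190:330]
cv2.imwrite("pics/s3.png",cv2.resize(b,None,fx=3.7,fy=3.7))
E
```

```text
open t=12.8 tcp [0.4637 0.0581 0.097 ] w=0.0497 F [ 0.2   0.45 -0.62]
above left t=15.6 tcp [0.4504 0.1284 0.22  ] w=0.0882 F [ 0.02  0.56 -0.61]
[ 0.22 -0.12  2.05  0.    1.21  0.05]
```

View pics/s3.png

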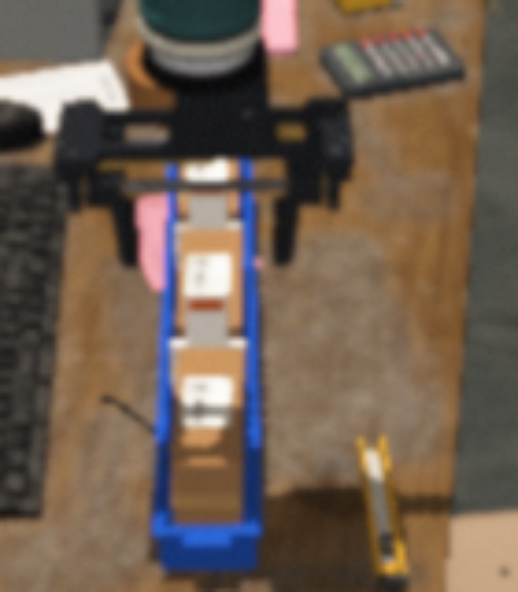

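The divider sits in the left-middle groove: its tab and orange strip are at about (205,305), and its blade shoulders at (190,345) match the fixed divider. I'll check its height numerically, then lift and weigh the left carton.

```bash
cat > lift.py <<'E'
from h import *
def grab_lift(y,zt=0.052,up=0.075):
    c=tray(0,y); r=rv(PSI)
    s=manip.state()["tool_pos"]
    if np.hypot(*(s[:2]-c))>0.02: manip.move_pose([*c,0.22],r)
    manip.set_gripper(0.088)
    manip.move_linear([*c,0.13],rate=0.2); f0=F()
    manip.move_linear([*c,zt],rate=0.1); show("at grasp")
    manip.set_gripper(0.03,force=35); show("closed")
    manip.move_linear([*c,zt+0.02],rate=0.06); manip.move_linear([*c,zt+up],rate=0.12); f1=F(); show("lifted")
    print("weight N %.2f"%(f0-f1)[2]); return (f0-f1)[2]
def put_back(y,zt=0.052):
    c=tray(0,y)
    manip.move_linear([*c,zt+0.012],rate=0.12); manip.move_linear([*c,zt+0.001],rate=0.04); show("down")
    manip.set_gripper(0.088); manip.move_linear([*c,0.20],rate=0.2); show("clear")
E
python3 - <<'E'
from lift import *
for n in("top3","side3"):
    P=np.load(n+".npy")
    for y in(0.072,-0.072):
        q=P[..., :2]-O; m=(abs(q@TX)<0.02)&(abs(q@TY-y)<0.012)&(P[...,2]>0.1)&(P[...,2]<.15)
        if m.sum(): print(n,y,m.sum(),"x %.4f y %.4f zmax %.4f"%((q@TX)[m].mean(),(q@TY)[m].mean(),np.percentile(P[m][:,2],90)))
grab_lift(0.144)
c=cams.capture("side"); cv2.imwrite("pics/s4.png",cv2.resize(c["image"][150:310,190:330],None,fx=3.7,fy=3.7))
E
```

```text
top3 0.072 22 x 0.0002 y 0.0713 zmax 0.1327
top3 -0.072 16 x -0.0020 y -0.0730 zmax 0.1338
side3 0.072 105 x 0.0021 y 0.0740 zmax 0.1289
side3 -0.072 50 x 0.0014 y -0.0704 zmax 0.1302
at grasp t=17.9 tcp [0.4509 0.1285 0.0524] w=0.0879 F [ 0.38 -0.05  0.46]
closed t=18.6 tcp [0.4509 0.1285 0.0523] w=0.0497 F [1.27 0.44 0.1 ]
lifted t=20.2 tcp [0.4502 0.1284 0.1268] w=0.0496 F [-0.51 -0.65 -4.49]
weight N 4.47
```

View pics/s4.png

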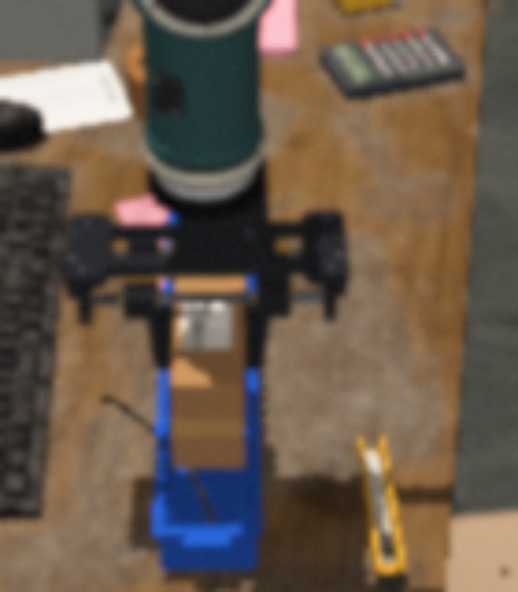

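The left carton is held clear and upright, with its underside edge at about (205,465). It weighs 4.5 N, which makes it the heavy one, but the other two still have to be lifted in order.

```bash
python3 - <<'E'
from lift import *
put_back(0.144)
w=grab_lift(0.0); put_back(0.0)
E
```

```text
down t=21.4 tcp [0.4501 0.1283 0.0528] w=0.0496 F [ 0.77  0.28 -4.64]
clear t=22.9 tcp [0.4495 0.1282 0.1988] w=0.0877 F [ 0.3  -0.02 -0.3 ]
at grasp t=25.8 tcp [ 0.4756 -0.0135  0.0525] w=0.0882 F [-0.48  0.82  0.44]
closed t=26.5 tcp [ 0.4753 -0.0135  0.0522] w=0.0494 F [-0.45 -0.24  1.62]
lifted t=28.1 tcp [ 0.4749 -0.0135  0.1268] w=0.0493 F [-0.37 -0.64 -1.86]
weight N 2.05
down t=29.2 tcp [ 0.4748 -0.0135  0.0528] w=0.0497 F [-1.01 -0.13 -1.45]
clear t=30.8 tcp [ 0.4741 -0.0134  0.1988] w=0.0877 F [-1.   -0.3   0.36]
```

```bash
python3 - <<'E'
from lift import *
w=grab_lift(-0.144); put_back(-0.144)
w=grab_lift(0.144,up=0.245-0.052); manip.dwell(0.5); show("held")
s=cams.capture("side"); t=cams.capture("top")
for n,k in(("side",s),("top",t)): np.save(n+"5.npy",cloud(k)); cv2.imwrite(f"pics/{n}5.png",k["image"])
P=np.load("side5.npy"); 
for n in("top5","side5"):
    P=np.load(n+".npy"); q=P[...,:2]-O; x=q@TX; y=q@TY
    for nm,yy,lo,hi,h in(("mid",0,.07,.1,.065),("right",-.144,.07,.1,.065),("div",.072,.1,.15,.012)):
        m=(abs(x)<0.035)&(abs(y-yy)<h)&(P[...,2]>lo)&(P[...,2]<hi)
        if m.sum(): print(n,nm,m.sum(),"x %.4f y %.4f z %.4f"%(x[m].mean(),y[m].mean(),np.percentile(P[m][:,2],80)))
a=cv2.resize(s["image"][110:310,180:330],None,fx=2.6,fy=2.6); b=cv2.resize(t["image"][160:230,130:280],None,fx=2.6,fy=2.6)
out=np.zeros((520,790,3),np.uint8); out[:,:390]=a[:520,:390]; out[:182,395:785]=b; cv2.imwrite("pics/end.png",out)
E
```

```text
at grasp t=33.6 tcp [ 0.5002 -0.1556  0.0525] w=0.0881 F [-0.92  0.32 -0.51]
closed t=34.3 tcp [ 0.5    -0.1554  0.0523] w=0.0496 F [-0.3  -0.55  1.66]
lifted t=35.9 tcp [ 0.4995 -0.1553  0.1267] w=0.0499 F [-0.45  0.64 -1.43]
weight N 1.68
down t=37.0 tcp [ 0.4995 -0.1553  0.0528] w=0.0494 F [ 0.86  0.15 -1.26]
clear t=38.6 tcp [ 0.4988 -0.1551  0.1987] w=0.0883 F [-0.02  0.52 -0.26]
at grasp t=42.0 tcp [0.4509 0.1285 0.0525] w=0.0882 F [-0.33 -0.08 -0.39]
closed t=42.6 tcp [0.4504 0.1284 0.0522] w=0.0497 F [-1.41 -0.25  1.68]
lifted t=45.2 tcp [0.4504 0.1284 0.245 ] w=0.0494 F [-0.21  0.18 -4.56]
weight N 4.66
held t=45.7 tcp [0.4503 0.1284 0.245 ] w=0.0499 F [ 0.17 -0.58 -4.6 ]
top5 mid 434 x -0.0029 y -0.0014 z 0.0871
top5 right 429 x -0.0029 y -0.1432 z 0.0875
top5 div 22 x -0.0001 y 0.0712 z 0.1317
side5 right 18 x -0.0031 y -0.1961 z 0.0863
```

View pics/end.png

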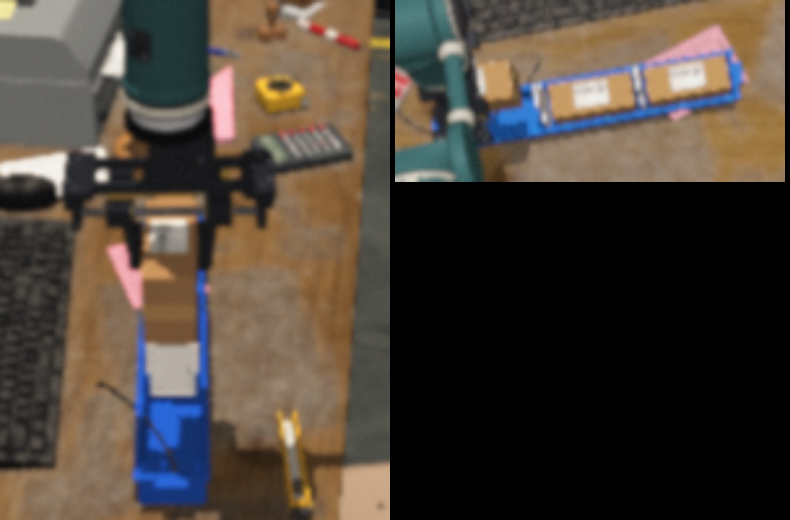

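The heavy carton is held upright (about (170,270) in the left panel). The divider stands in its groove, and the other two cartons are in their bays (about (590,95) and (688,78)). I'm handing the job in.

```bash
python3 -c "
from h import *
show('end'); order.close_job()"
```

```text
end t=45.8 tcp [0.4504 0.1284 0.245 ] w=0.0495 F [-0.23 -0.12 -5.21]
the job is handed in; nothing more can be done
```

I moved the divider from the parking groove to the left-middle groove. I then lifted, weighed and set back the cartons from left to right: left about 4.5 N, middle about 2.1 N, right about 1.7 N. I lifted the left one again, since it is the heavy one, and handed the job in at 45.8 s of 72 s. The hand-in gave no verdict.

**Last checks:**
- **Heavy carton:** held upright and still, with about 4.6 N at the wrist. By the arm's position, its underside is about 0.197 m above the table.
- **Divider:** within about 1 mm of its groove. Its tab top matched the fixed divider's to about 1 mm, so it is fully down.
- **Other two cartons:** within about 3 mm of their bay centres.
- **Bystanders:** I did not measure them again. The arm never went near them.

**Disagreement:** the centre of the tray's blue outline was 8–15 mm off the position the dividers and cartons gave along the tray, probably because of its end handles. I used the divider and carton position, and the fits bore it out.

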